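# Pop a scanner battery out of its charger and catch it

## Robot

A 6-joint arm with a two-finger parallel gripper is mounted at the origin on the work surface. World frame = base frame: x ahead of the robot, y to its left, z up, the work surface at z = 0. Lengths are in m, angles in rad, forces in N, time in s.
With the tool pointing down it reaches from about 0.2 to 0.875 m from the base axis. Payload 3.4 kg.
Tool frame: the origin (TCP) lies midway between the tips of the shut fingers; the grasp point (between the pads) lies 19 mm behind it; x points along the fingers, y is the direction in which the jaws open and shut, and the axes are right-handed (so a half turn about x gives the same grasp; the last joint's range is limited). The gripper opens to 94 mm and grips with 3 to 60 N. Pads are 16 mm wide; open, the fingers measure 119 mm over their backs; the gripper's body (75 mm by 177 mm) begins 78 mm behind the grasp point.
Start: joints at [0.982, 0.276, 1.505, -0, 1.361, -0.121], TCP at [0.259, 0.513, 0.205] pointing down, gripper open.
Joint ranges: [-2.89, 2.89], [-0.75, 2.08], [0.22, 2.7], [-1.18, 4.32], [0.11, 2.71], [-2.7, 2.7]. Speed limits (rad/s): [2.57, 2.57, 3.14, 3.14, 3.14, 3.14].

## Interface

Orientations are given as a unit quaternion [x, y, z, w].
In Python, from station import r gives the robot as it stands. The module is installed in compiled form; this text tells all that it offers.
- The arm moves only by the shell command python3 -m creep 'ROWS' [OPENING] [FORCE]. ROWS is text: rows parted by semicolons, each of 4 numbers parted by spaces: the shift along the world's x, y, z in cm, then the turn about the world's z in rad. In form: x y z yaw; .... A call has 1 to 20 rows; each row is the pose to reach, as a shift and turn from the pose commanded when the call began; what a row does not reach only later rows make up. A row lasts 1/10 s, in which the tool goes at most 50 mm and 8.59 degrees, less where a joint would pass 70% of its speed; a pose out of reach is approached as far as the arm can. A call with a gripper value outside its range is refused whole. OPENING is the opening in per cent of the stroke, from 0 (shut) to 100 (fully open), set as the call begins (- or left out, the last holds). The fingers move at their own pace and stop on an object; FORCE is the grip in N (left out, the last holds). Time passes only in rows, so rows that repeat a pose let the fingers close. It gives the time, the measured TCP pose, the force and the opening at its end, in the units of the state.
- r.get_obs(): the state, without advancing time (a new reading comes with each control period).
- r.capture(name): name is "scene" or "top" or "wrist"; returns a dict with "pixels" (480x640x3 uint8, blue, green, red), "z_map" (480x640 float32, m along the optical axis (not along the pixel's ray), 0 where there is no reading), "fx", "fy", "cx", "cy" (pixels), "dist" ([k1, k2, p1, p2, k3] as OpenCV has them; the pictures are not rectified), "pose" (4x4, takes a point from camera to world coordinates). Camera axes: x right, y down, z forward; pixel columns grow to the right and rows downward; lengths in m; the calibration is good to about 2 mm. A picture is of the moment at which its call begins.
- r.finish_job(): hands the job in, once; it reports no verdict.
Trained networks look in a picture, given as the dict that the camera call returned (one of the last four; its "shot" number tells which), for a name from the list of things; names that differ only in an ending like _2 or _b are one class to them, and where a whole thing is asked for, a point or a joint stands for the part that bears it (a point fixed in the world has none). Each returns a list of dicts, best first, with "confidence" (0 to 1); they miss things now and then, are a little off and sometimes report something else, mostly with a low value. They report only what shows in the picture. A call takes as long as a camera call. They do not tell look-alikes from the thing itself.
- r.masks_of(picture, label): "mask" (480x640 bool, what is visible of it) and "position" ([column, row] in pixels, amid what is visible of it).
The state is a dict: "t": time; "joints": joint angles; "dq": joint speeds; "effort": joint torques, N m; "ee_pos": TCP position; "tool_rot": TCP orientation; "force": force on the tool from outside, world axes, zero at the start; "torque": the same for the moment, N m; "finger_gap": finger opening in m.
Only numpy, scipy, OpenCV 4.12 (cv2) and the standard library are available. Lean on these libraries where they do the work, as an engineer would, in place of code of your own. Each camera call takes 0.05 s, during which the arm holds its last target. There are 200 camera calls.

## Task

Two scanner batteries sit in the spring-eject charger on the packing bench. With one finger press and hold down the release tab of the bay that holds the thicker battery, and with the other finger stop that battery as it pops out, so that it stays on the charger instead of shooting off the front. Finish while still holding: tab kept down and the popped battery resting against the other finger; do not lift the battery, and leave the slim battery in its bay and the things on the bench alone.

Things in the scene. Friction and masses are not known exactly. Their poses are not given: they have to be found in the camera images.
- charger: Black two-bay battery charger fixed to the bench, 165 (x) x 236 mm (y). Origin: on its underside, z up. Flat deck 45 mm above the bench from x = -60 mm (open front edge) to 70 mm; behind it a block rises to 90 mm. Two bays run along x, centre lines y = +40 mm (left) and -40 mm (right), with 10 mm high side rails behind x = -15 mm. A battery at home has its front face at x = -17 mm.
- thick_battery: The thicker battery pack, grey plastic, 75 (x) x 40 (y) x 38 mm high, about 0.1 kg, lying loose in one of the two bays (either one). Origin: centre of its underside; its x axis runs along the bay. At home its origin is at x = 20 mm, y = +40 or -40 mm, z = 45 mm in the charger's frame. Once unlatched it is thrown out towards the charger's -x.
- slim_battery: The slim battery pack, the same but 15 mm high, in the other bay. It stays there.
- tab_left (a joint): Release tab of the left bay (y > 0), pressed straight down: 0 = up, 0.009 m = fully down; the battery is let go at about 0.006 m. It takes up to about 5 N until then and about 4 N to hold fully down, and springs back when let go. L-shaped, grey: a ribbed 28 x 28 mm pad joined to a tooth 6 mm high that stands in front of the battery, at the pad's side of the bay.
- tab_right (a joint): Release tab of the right bay (y < 0); a mirror image of the left one, same values.
- tab_left_top (a point): Centre of the top of the left tab's pad: x = -43 mm, y = +95 mm in the charger's frame, 63 mm above the bench (18 mm above the deck) when up, 9 mm above the deck when fully down. It lies 55 mm beside the bay's centre line, so of two fingers 55 mm apart along the charger's y one can press it while the other stands in the bay's mouth, both at the same height.
- tab_right_top (a point): Centre of the top of the right tab's pad: x = -43 mm, y = -95 mm in the charger's frame, otherwise the same.
- mouth_left (a point): Point on the deck in the open mouth of the left bay, on its centre line: x = -43 mm, y = +40 mm, z = 45 mm in the charger's frame, 26 mm in front of the home battery's front face. A finger standing here, its tip anywhere from just above the deck up to 25 mm above it, stops the thicker battery.
- mouth_right (a point): The same point of the right bay: x = -43 mm, y = -40 mm.
- ejector_left (a joint): Spring plate behind the battery of the left bay: 0 = pushed in, 0.035 m = fully out (towards -x). It pushes with 4.5 N falling to 2.4 N. It fires in under 0.1 s, so the stopping finger must already stand in the mouth when the tab goes down. A battery stopped within the 35 mm stroke stays pressed against the finger; an unstopped one flies off the front edge.
- ejector_right (a joint): The same plate of the right bay.
- spare_battery: Another slim battery (15 mm high), lying on the bench; leave alone. Origin: centre of its underside.
- tape_roll: Roll of parcel tape lying flat, 104 mm across, 48 mm high; leave alone. Origin: centre of its underside.
- label_roll: Roll of white labels standing on end, 70 mm across, 75 mm high; leave alone. Origin: centre of its underside.
- scanner: Black handheld scanner lying on the bench, 200 x 60 x 34 mm; leave alone. Origin: on its underside, near mid-length.
- stapler: Stapler, 140 x 34 x 55 mm; leave alone. Origin: centre of its underside.
- carton: Small taped carton, 70 x 100 x 50 mm; leave alone. Origin: centre of its underside.
- mug: White mug, 80 mm across, 95 mm high; leave alone. Origin: centre of its underside.
Mind the look-alikes: they are no part of the job. Of the things like the thick_battery, leave any that is pink; of the rest the larger one is meant.

How it is judged:
On the way, in this order (a step that is already met when the one before it is completed fails the run):
1. the release tab of the thicker battery's bay is pressed (((y of thick_battery in the frame of charger above 0 m and value of joint tab_left above 0.003 m) or (y of thick_battery in the frame of charger below 0 m and value of joint tab_right above 0.003 m))).
2. the battery has popped out and is stopped by a finger while the tab is held down (x of thick_battery in the frame of charger between -0.035 and 0.014 m and contact force between the fingers and thick_battery above 0.4 N and ((y of thick_battery in the frame of charger above 0 m and value of joint tab_left above 0.006 m) or (y of thick_battery in the frame of charger below 0 m and value of joint tab_right above 0.006 m))), for 0.2 s.
At the end, for the whole second after the job is handed in: The thicker battery's release tab is held down (over 6 mm); that battery is 6 to 55 mm out of its home, flat on the deck (tilt under 0.12 rad, height within 5 mm), at rest, pressing a finger with over 0.4 N; the slim battery is within 6 mm of its start (all of step 2 and linear speed of thick_battery below 0.03 m/s and z of thick_battery in the frame of charger between 0.041 and 0.05 m and angle between thick_battery's own z axis and vertical below 0.12 rad and distance of slim_battery from where it was at the start of the episode below 0.006 m); the arm keeps its last pose, push and grip.
It fails at once if the thicker battery is lifted (more than 8 mm off the deck) (z of thick_battery in the frame of charger above 0.053 m).
It fails at once if the thicker battery slides away (more than 60 mm out, or off the deck) (x of thick_battery in the frame of charger below -0.04 m or z of thick_battery in the frame of charger below 0.035 m).
It fails at once if the slim battery is ejected or moved more than 10 mm (distance of slim_battery from where it was at the start of the episode above 0.01 m).
It fails at once if something else on the bench is moved more than 30 mm (distance of any of spare_battery, tape_roll, label_roll, scanner, stapler, carton, mug from where it was at the start of the episode above 0.03 m).
It also fails if it takes over 32 s, if anything falls off the work surface, if the arm or the gripper's body presses on something with over 40 N, if the wrist force passes 120 N, or if a joint passes its speed limit or range.

## Working session

There is one attempt and no reset: what is moved stays moved. The work goes in short steps, Python scripts to look and compute and a shell command to move; the robot and the scene stay as the last step left them, time stands still between calls to the robot, and variables do not carry over. Pictures are saved under pics/ and viewed, about 8 in all and at most 12, crops included, and the job is handed in when it is done.

```bash
mkdir -p pics
cat > h.py <<'E'
import numpy as np, cv2
from station import r
def pts(c,uv):
    uv=np.asarray(uv,float).reshape(-1,2)
    K=np.array([[c['fx'],0,c['cx']],[0,c['fy'],c['cy']],[0,0,1]])
    n=cv2.undistortPoints(uv.reshape(-1,1,2),K,np.array(c['dist'],float)).reshape(-1,2)
    z=c['z_map'][uv[:,1].round().astype(int),uv[:,0].round().astype(int)]
    P=np.c_[n*z[:,None],z]
    p=np.array(c['pose']); w=P@p[:3,:3].T+p[:3,3]
    w[z==0]=np.nan
    return w
def mpts(c,m):
    m=cv2.erode(m.astype(np.uint8),np.ones((3,3)))
    v,u=np.nonzero(m); w=pts(c,np.c_[u,v]); return w[~np.isnan(w[:,0])]
E
python3 - <<'E'
from h import *
o=r.get_obs();print(o)
for n in("top","scene"):
    c=r.capture(n); cv2.imwrite(f'pics/{n}.png',c['pixels']); print(n,np.round(c['pose'],3).tolist(),c['fx'])
    for l in("charger","thick_battery","slim_battery","tab_left","tab_right"):
        for d in r.masks_of(c,l)[:4]:
            w=mpts(c,d['mask'])
            if len(w)<5: continue
            print(l,round(d['confidence'],2),np.round(d['position']),len(w),np.round(np.median(w,0),3),np.round(np.percentile(w,[3,97],axis=0),3).tolist())
E
```

```text
{'t': 0.0, 'joints': array([ 9.82021018e-01,  2.76562688e-01,  1.50612832e+00, -1.30859528e-05,
        1.36069068e+00, -1.20984508e-01]), 'dq': array([ 0.0001213 ,  0.00090303,  0.00188186, -0.00033584, -0.00028584,
        0.00010612]), 'effort': array([ 1.50900472e-03, -4.04577971e+01, -2.37234378e+01,  7.03307544e-02,
        3.43473104e-02, -1.51659610e-04]), 'ee_pos': array([0.25895757, 0.51274562, 0.20462509]), 'tool_rot': array([ 0.16328947,  0.68806843, -0.16447882,  0.68763734]), 'force': array([-0.11236727, -0.48267807,  0.55682137]), 'torque': array([ 0.02135762,  0.01703039, -0.01066824]), 'finger_gap': 0.09381816643547942}
top [[0.006, -0.999, 0.046, 0.507], [-1.0, -0.006, -0.004, 0.076], [0.004, -0.046, -0.999, 0.826], [0.0, 0.0, 0.0, 1.0]] 446.6687570652506
charger 0.58 [335. 229.] 10291 [0.553 0.047 0.047] [[0.456, -0.063, 0.043], [0.64, 0.16, 0.092]]
charger 0.55 [410. 177.] 1301 [ 0.654 -0.082  0.045] [[0.596, -0.109, 0.014], [0.708, -0.055, 0.052]]
thick_battery 0.82 [344. 119.] 1013 [0.756 0.036 0.038] [[0.737, 0.002, 0.015], [0.778, 0.07, 0.041]]
thick_battery 0
[... 929 characters left out ...]
attery 0.95 [273. 307.] 778 [0.769 0.041 0.038] [[0.744, 0.006, 0.013], [0.784, 0.074, 0.042]]
thick_battery 0.79 [355. 189.] 214 [0.362 0.052 0.027] [[0.331, 0.033, 0.009], [0.378, 0.066, 0.032]]
thick_battery 0.44 [392. 223.] 306 [0.424 0.169 0.017] [[0.389, 0.153, 0.011], [0.453, 0.186, 0.02]]
slim_battery 0.89 [307. 226.] 271 [0.553 0.007 0.062] [[0.528, -0.012, 0.059], [0.579, 0.028, 0.065]]
slim_battery 0.54 [318. 245.] 4902 [0.597 0.051 0.058] [[0.462, -0.06, 0.018], [0.66, 0.173, 0.093]]
tab_left 0.53 [364. 215.] 110 [0.46  0.113 0.063] [[0.443, 0.103, 0.046], [0.479, 0.123, 0.067]]
tab_right 0.46 [288. 210.] 141 [ 0.53  -0.059  0.063] [[0.512, -0.073, 0.049], [0.539, -0.038, 0.068]]
```

View pics/top.png

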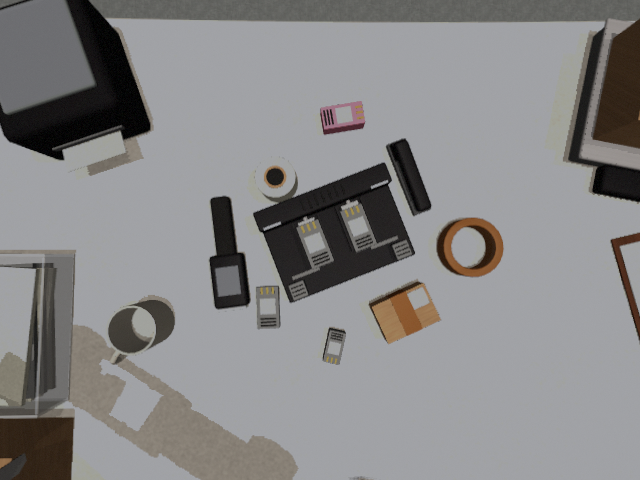

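Run:
```python
from h import *
from scipy.optimize import minimize
from scipy.spatial.transform import Rotation as R
print(R.from_quat(r.get_obs()['tool_rot']).as_matrix().round(3).tolist())
for n in("top","scene"):
    c=r.capture(n); P={}
    for l in("thick_battery","slim_battery"):
        for d in r.masks_of(c,l):
            w=mpts(c,d['mask'])
            if len(w)<50 or len(w)>2000: continue
            m=np.median(w,0)
            if abs(m[0]-.54)>.04: continue
            w=w[abs(w[:,2]-m[2])<.006]
            rc=cv2.minAreaRect((w[:,:2]*1000).astype(np.float32)); P[l]=np.array(rc[0]); print(n,l,rc,m[2])
            break
    v,u=np.mgrid[0:480,0:640]; w=pts(c,np.c_[u.ravel(),v.ravel()])
    m=(w[:,2]>.086)&(w[:,2]<.095)&(abs(w[:,0]-.6)<.09)&(abs(w[:,1]-.05)<.13)
    print(n,'block',cv2.minAreaRect((w[m,:2]*1000).astype(np.float32)))
    m=(w[:,2]>.035)&(w[:,2]<.051)&(abs(w[:,0]-.55)<.12)&(abs(w[:,1]-.05)<.15); print('deck z',np.median(w[m,2]))
    for l,k in(("tab_left",0),("tab_right",0)):
        for d in r.masks_of(c,l)[:1]:
            w=mpts(c,d['mask']); w=w[abs(w[:,2]-.064)<.004]
            print(n,l,cv2.minAreaRect((w[:,:2]*1000).astype(np.float32)),w.mean(0).round(4))
    if len(P)==2:
        d=P["thick_battery"]-P["slim_battery"]; print('yaw',np.arctan2(-d[0],d[1]),np.hypot(*d))
```

```text
[[0.0, 0.451, 0.893], [0.0, 0.893, -0.451], [-1.0, 0.0, 0.0]]
top thick_battery ((528.2864990234375, 82.4078140258789), (72.02238464355469, 36.61505889892578), 22.51253890991211) 0.0835102376442225
top slim_battery ((557.781494140625, 8.881956100463867), (71.99375915527344, 36.838626861572266), 21.5538272857666) 0.06050176615212477
top block ((572.0048828125, 56.412879943847656), (111.08820343017578, 236.00259399414062), 22.26297950744629)
deck z 0.0454657406294422
top tab_right ((520.4246215820312, -64.25447082519531), (24.765783309936523, 26.072790145874023), 20.95168685913086) [ 0.5202 -0.0642  0.0635]
yaw 0.3814985019792291 79.22125043592301
scene thick_battery ((530.9683837890625, 82.9786148071289), (74.58487701416016, 36.45096206665039), 20.575929641723633) 0.08446127729562286
scene slim_battery ((552.5733642578125, 7.620124816894531), (63.17823791503906, 37.594329833984375), 20.68974494934082) 0.061694770132248555
scene block ((573.8233032226562, 57.8819580078125), (109.8504867553711, 236.04910278320312), 21.712142944335938)
deck z 0.04632523036516867
scene tab_left ((452.693603515625, 111.36071014404297), (25.056737899780273, 21.727575302124023), 22.70577049255371) [0.4541 0.1119 0.0646]
scene tab_right ((523.2906494140625, -62.659873962402344), (22.734853744506836, 24.817747116088867), 15.096844673156738) [ 0.5246 -0.0628  0.0644]
yaw 0.27920708070292405 78.39436966175137
```

The top view shows the charger at about (335,235). The thick battery is in the left bay at (315,244), with a top at z≈0.084, and the slim one is in the right bay at (358,227). The left tab pad is at (298,290). The pink pack at (344,118) and the small grey one at (335,345) are decoys. Charger yaw is about 0.38. I'll move above the tab/mouth pair with the jaws turned along the charger's y and spaced 55 mm.

```bash
python3 -m creep '3 -5 0 0.14; 5 -9 0 0.28; 7 -13 0 0.42; 9 -17.5 0 0.56; 11 -22 0 0.7; 13 -26 0 0.84; 15 -30 0 0.85; 17 -34.5 0 0.85; 18.5 -39 0 0.85; 20 -42.7 0 0.85; 20.1 -42.7 -3 0.85; 20.1 -42.7 -7 0.85; 20.1 -42.7 -8 0.85; 20.1 -42.7 -8 0.85; 20.1 -42.7 -8 0.85' 45.2
python3 - <<'E'
from h import *
from scipy.spatial.transform import Rotation as R
o=r.get_obs();M=R.from_quat(o['tool_rot']).as_matrix();print(o['t'],o['ee_pos'],np.arctan2(M[1,1],M[0,1]),M[:,0],o['finger_gap'],o['force'])
for n in("wrist","top"):
    c=r.capture(n); cv2.imwrite(f'pics/{n}2.png',c['pixels'])
    for l in("thick_battery","slim_battery","tab_left","tab_right"):
        for d in r.masks_of(c,l)[:3]:
            w=mpts(c,d['mask'])
            if len(w)<30: continue
            m=np.percentile(w[:,2],80); w=w[abs(w[:,2]-m)<.005]
            rc=cv2.minAreaRect((w[:,:2]*1000).astype(np.float32))
            print(n,l,round(d['confidence'],2),np.round(d['position']),np.round(rc[0],1),np.round(rc[1],1),round(rc[2],1),round(m,4))
E
```

```text
t: 2.6
ee_pos: [0.4612, 0.0867, 0.1267]
tool_rot: [-0.135, 0.694, 0.135, 0.695]
force: [-0.8, -0.3, -0.4]
finger_gap: 0.0429
2.6 [0.46124875 0.08666524 0.12665578] 1.9537676908701593 [ 1.83193309e-03  1.89156501e-04 -9.99998304e-01] 0.042926725334657787 [-0.84280663 -0.3334203  -0.38717164]
wrist thick_battery 0.75 [292. 336.] [529.   83.5] [75.6 38. ] 21.6 0.0833
wrist thick_battery 0.73 [338.  64.] [349.7  47.4] [29.5 55.4] 77.8 0.029
wrist tab_left 0.78 [360. 262.] [451.  109.8] [28.  27.3] 21.9 0.0632
wrist tab_right 0.96 [ 80. 257.] [520.9 -65.3] [27.4 28.3] 20.2 0.0631
wrist tab_right 0.28 [115.  73.] [412.3 -75. ] [ 71.  100.4] 24.7 0.0507
wrist tab_right 0.17 [166. 300.] [532.3  -1.7] [18.6 39.9] 20.9 0.0602
top thick_battery 0.97 [344. 119.] [759.6  35.6] [38.5 73.3] 9.7 0.0398
top thick_battery 0.66 [314. 240.] [530.2  83.5] [66.7 36.9] 23.2 0.0846
top slim_battery 0.94 [357. 228.] [557.9   9.2] [69.4 36.4] 21.5 0.0616
top tab_right 0.73 [340. 218.] [605.7  69.5] [ 33.9 232.4] 21.9 0.0903
top tab_right 0.6 [398. 244.] [519.6 -64.1] [23.1 24.5] 20.8 0.0644
```

View pics/wrist2.png

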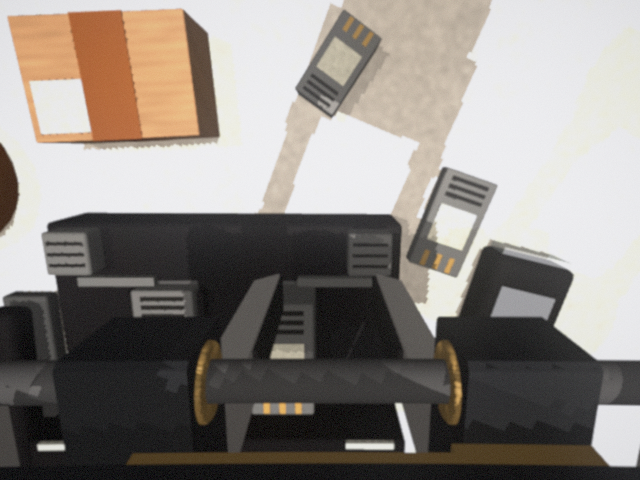

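The wrist view shows the left tab at (370,252) beside the right-hand fingertip. The other finger is over the bay's mouth, in front of the thick battery at (288,340). The wrist measurements put the target midpoint at about (0.461, 0.085), so I need to shift y by −1.7 mm, then go down to just above the pad.

```bash
python3 -m creep '0 -0.17 0 0; 0 -0.17 -2 0; 0 -0.17 -4 0; 0 -0.17 -5.5 0; 0 -0.17 -5.8 0; 0 -0.17 -5.8 0; 0 -0.17 -5.8 0'
python3 - <<'E'
from h import *
print(r.get_obs()['ee_pos'])
for n in("wrist","scene"):
    c=r.capture(n); cv2.imwrite(f'pics/{n}3.png',c['pixels'])
    v,u=np.mgrid[0:480,0:640]; w=pts(c,np.c_[u.ravel(),v.ravel()])
    yaw=.38;R=np.array([[np.cos(yaw),-np.sin(yaw)],[np.sin(yaw),np.cos(yaw)]])
    l=(w[:,:2]-[.5256,.0386])@R*1000
    for a,b in((.067,.072),(.072,.08),(.08,.095)):
        for y0 in(40,95):
            m=(w[:,2]>a)&(w[:,2]<b)&(l[:,0]>-75)&(l[:,0]<-20)&(abs(l[:,1]-y0)<22)
            if m.sum()>5: print(n,a,y0,m.sum(),np.percentile(l[m],[3,97],axis=0).round(1).tolist())
im=c['pixels'][140:300,240:460]; cv2.imwrite('pics/s3c.png',cv2.resize(im,None,fx=3.5,fy=3.5))
E
```

```text
t: 3.8
ee_pos: [0.461, 0.0845, 0.0681]
tool_rot: [-0.134, 0.694, 0.134, 0.695]
force: [-0.9, 0.2, -1.0]
finger_gap: 0.0425
[0.46096534 0.08453225 0.06813739]
wrist 0.067 40 65 [[-51.8, 38.7], [-35.5, 44.6]]
wrist 0.067 95 65 [[-52.0, 86.9], [-35.5, 92.0]]
wrist 0.072 40 215 [[-51.9, 34.1], [-35.4, 44.6]]
wrist 0.072 95 213 [[-52.1, 86.9], [-35.8, 97.8]]
wrist 0.08 40 518 [[-52.0, 33.3], [-35.6, 44.7]]
wrist 0.08 95 520 [[-52.2, 86.9], [-36.2, 98.2]]
scene 0.067 95 9 [[-47.7, 86.3], [-29.9, 106.2]]
scene 0.072 40 10 [[-37.5, 34.2], [-32.8, 45.5]]
scene 0.072 95 7 [[-35.7, 90.0], [-31.5, 96.7]]
scene 0.08 40 25 [[-37.8, 35.5], [-32.2, 45.1]]
scene 0.08 95 25 [[-37.8, 89.2], [-32.6, 98.8]]
```

View pics/s3c.png

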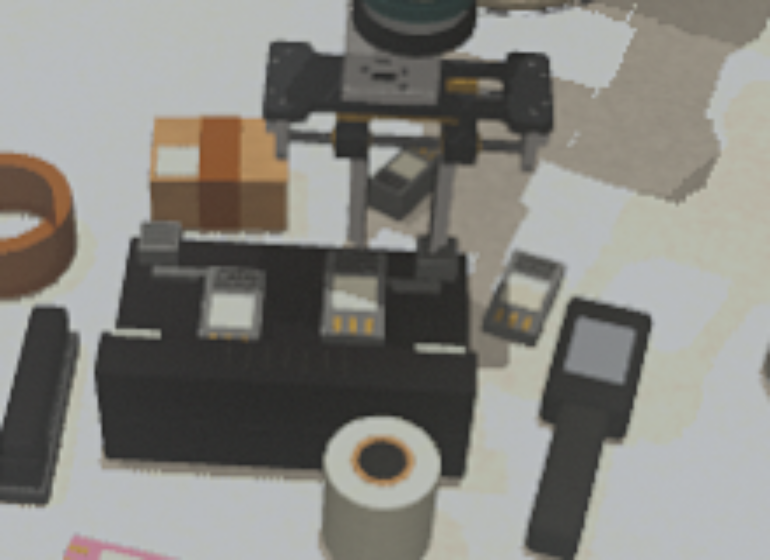

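View pics/wrist3.png

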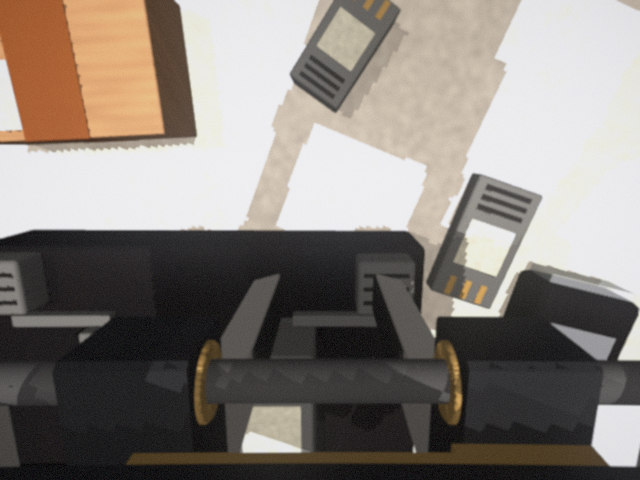

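The scene crop shows one finger over the left pad (crop 437,255) and the other in the thick battery's mouth (355,235). The wrist view agrees, with fingertips at (270,280) and (385,280). In charger coordinates the fingers span y 34–45 and 87–98 mm and x −52 to −35.5 mm, as planned. I'll press now.

```bash
python3 -m creep '0 0 -0.4 0; 0 0 -0.8 0; 0 0 -1.2 0; 0 0 -1.5 0; 0 0 -1.5 0; 0 0 -1.5 0; 0 0 -1.5 0; 0 0 -1.5 0'
python3 - <<'E'
from h import *
yaw=.38;R=np.array([[np.cos(yaw),-np.sin(yaw)],[np.sin(yaw),np.cos(yaw)]])
for n in("scene","top"):
    c=r.capture(n)
    if n=="scene": cv2.imwrite('pics/s4c.png',cv2.resize(c['pixels'][140:300,240:460],None,fx=3.5,fy=3.5))
    for l in("thick_battery","slim_battery"):
        for d in r.masks_of(c,l)[:3]:
            w=mpts(c,d['mask'])
            if len(w)<30 or len(w)>2000: continue
            m=np.percentile(w[:,2],80); w=w[abs(w[:,2]-m)<.005]
            rc=cv2.minAreaRect((w[:,:2]*1000).astype(np.float32))
            print(n,l,round(d['confidence'],2),'local',((np.array(rc[0])-[525.6,38.6])@R).round(1),np.round(rc[1],1),round(rc[2],1),round(m,4))
o=r.get_obs();print(o['t'],o['ee_pos'],o['force'],o['torque'])
E
```

```text
t: 4.7
ee_pos: [0.4605, 0.0844, 0.0539]
tool_rot: [-0.134, 0.694, 0.134, 0.695]
force: [-3.2, -1.9, 14.6]
finger_gap: 0.0425
scene thick_battery 0.82 local [219.1 -88.4] [38.8 71.8] 10.5 0.0402
scene thick_battery 0.6 local [ 4.5 39.3] [78.5 36.9] 22.8 0.0857
scene slim_battery 0.9 local [ 12.1 -39.2] [56.5 34.7] 25.9 0.0629
top thick_battery 0.84 local [215.9 -89.4] [38.4 72.3] 10.2 0.0398
top thick_battery 0.77 local [13.3 40.1] [50.2 35.9] 21.7 0.0846
top slim_battery 0.87 local [ 19.6 -40.2] [68.9 36. ] 21.0 0.0616
5.0 [0.46049306 0.08438941 0.05385411] [-3.60335129 -0.69827138 14.76770735] [ 0.11927693  0.70524697 -0.11264317]
```

View pics/s4c.png

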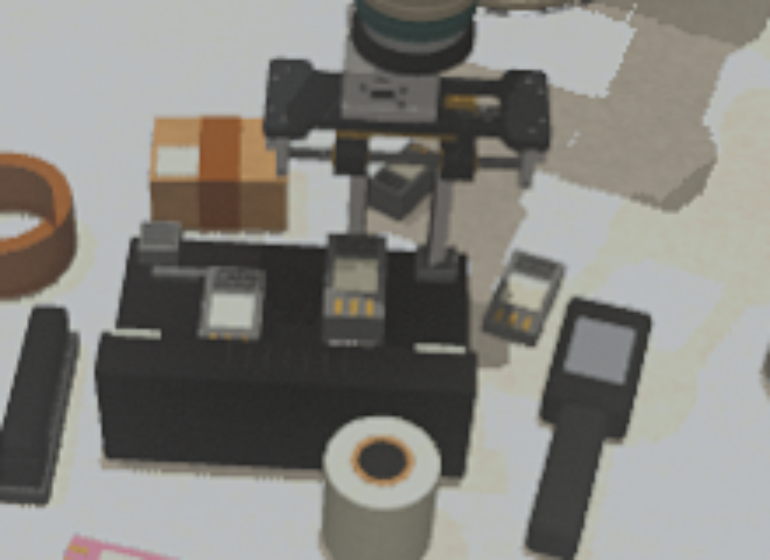

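The crop shows the thick battery popped forward against the finger at (357,240) and the left tab held down at (437,262). The slim battery is still in its bay. The tip is at z 0.054, which is the tab's full stop, with about 15 N down and about 3 N from the battery.

```bash
python3 -c "
from station import r
o=r.get_obs();print(o['ee_pos'],o['force']);print(r.finish_job())"
```

```text
[0.46049306 0.08438941 0.05385411] [-3.60335129 -0.69827138 14.76770735]
the job is handed in; nothing more can be done
None
```

I held down the left release tab with one finger, and the thick battery popped out and came to rest against the other finger. I handed the job in still holding; no verdict is reported.

**Last checks before handing in:**
- **Tab:** the fingertips stood at z = 0.0539 m, which is the tab's full-down height. The tool felt about 14.8 N upward.
- **Thick battery:** the scene view put its origin at about x = 4.5 mm in the charger's frame, roughly 15 mm out of its home. The tool felt about 3.6 N from it along −x. Its top was at about 0.085 m, which fits it lying on the deck.
- **Slim battery:** the top view put it at x = 19.6 mm, y = −40.2 mm, so it had not moved.
- **Other things:** nothing near the charger looked moved in the last picture. I did not measure them.

**Disagreements:** two battery positions differed between views, and I took both as partly hidden masks.
- **Thick battery:** the top view gave x = 13.3 mm, but it saw only 50 mm of the 75 mm length because the gripper covered the front.
- **Slim battery:** the scene view gave x = 12.1 mm, from a mask only 56 mm long.

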